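# Clear the stacked shock-service parts off the fittings box

### The arm

A 6-joint arm with a two-finger parallel gripper is mounted at the origin on a cart in front of the work surface, level with it; the furniture and walls round the work are solid. World frame = base frame: x ahead of the robot, y to its left, z up, the work surface at z = 0. Lengths are in m, angles in rad, forces in N, time in s.
With the tool pointing down it reaches from about 0.25 to 0.775 m from the base axis. Payload 8.9 kg.
Tool frame: the origin (TCP) lies on the centre line of the jaws, within the pads' length; the fingertips stand 8 mm ahead of it and the grasp point (between the pads) lies 11 mm behind it; z points along the fingers, y is the line along which they close (so a half turn about z gives the same grasp; the last joint's range is limited). The gripper opens to 85 mm and grips with 20 to 120 N. Pads are 22 mm wide; open, the fingers measure 114 mm over their backs; the gripper's body (76 mm by 85 mm) begins 54 mm behind the grasp point. The pads swing forward as they close: fully open they stand 13 mm farther back than shut.
Start: joints at [1.143, 0.291, -0.153, 1.127, 0, 1.431], TCP at [0.15, 0.503, 0.239] pointing down, gripper open.
Joint ranges: [-2.52, 2.52], [-0.91, 1.74], [-1.3, 1.37], [-1.96, 2.02], [-1.52, 1.47], [-3.14, 3.14]. Speed limits (rad/s): [2.22, 2.22, 2.79, 3.14, 3.14, 3.14].

### API

Orientations are given as a 3x3 rotation matrix whose columns are the frame's x, y, z axes.
In Python, from workcell import arm gives the robot as it stands. The module is installed in compiled form; this text tells all that it offers. Calls block until the motion is done:
- arm.movep(position, orientation): joint-space move of the TCP to a pose.
- arm.movel(position, attitude=None, rate=0.15): straight line of the TCP; attitude=None keeps the orientation; rate is the mean speed in m/s.
- arm.movej(angles): joint-space move.
- arm.set_gripper(opening): opening from 0.0 (shut) to 1.0 (fully open); the grip force is fixed at half the most; returns when the fingers have stopped.
- arm.dwell(seconds).
- arm.ik(position, orientation): joint angles nearest the present ones, or None.
- arm.state(): the state.
- arm.capture(name): name is "scene" or "side" or "wrist"; returns a dict with "img" (420x560x3 uint8, red, green, blue), "intrinsics" (3x3 intrinsics, pixels), "k1" (the pictures are not rectified: a ray, as slopes to the right and down, at radius r is drawn at 1 + k1 r^2 times it, then the intrinsics apply), "R" (3x3) and "t" (3): a world point X has camera coordinates R X + t; the wrist camera has in their place "hand_eye" (4x4, takes a point from camera to tool coordinates, whose origin is the TCP and whose axes are the flange's). Camera axes: x right, y down, z forward; pixel columns grow to the right and rows downward; lengths in m; the calibration is good to about 2 mm. A picture is of the moment at which its call begins: read the wrist's pose just before it. There is no depth.
A pose or a line that the arm cannot do raises arm.IKError and nothing moves.
- arm.finish_job(): hands the job in; it is judged then, once.
The state is a dict: "clock": time; "q": joint angles; "joint_vel": joint speeds; "joint_efforts": joint torques, N m; "ee_pos": TCP position; "tcp_rot": TCP orientation; "force": force on the tool from outside, world axes, zero at the start; "moment": the same for the moment, N m; "gripper_width": opening from 0.0 (shut) to 1.0 (fully open); "gripper_force": force on a finger pad.
Only numpy, scipy, OpenCV 4.12 (cv2) and the standard library are available. Lean on these libraries where they do the work, as an engineer would, in place of code of your own. Each camera call takes 0.05 s, during which the arm holds its last target. There are 200 camera calls.

### The job

Service parts have been piled up on the lid of the clear-topped fittings box. Take the pile apart from the top down and put each thing into the wooden holder that fits it: the coil spring standing in the smallest round dish, then the metal sleeve standing in the middle-sized dish, then the roll of tape lying flat in the largest dish, and last the orange clamp block lying flat in the oblong tray. Each must sit on the floor of its holder, inside the rim; leave the mug and the oil bottle where they are.

Things in the scene. Friction and masses are not known exactly. Their poses are not given: they have to be found in the camera images.
- spring_centre (a point): Centre (half-way up) of a loose black coil spring standing on end, 32 mm outside diameter, 46 mm tall (handle it as a solid cylinder; it does not compress); z along its axis. At the start it is the top of the pile, standing on the sleeve, roughly over its middle.
- sleeve_centre (a point): Centre (half-way up) of a loose plain aluminium sleeve (thick tube with two dark grooves round it), 46 mm outside diameter, 20 mm bore, 30 mm tall, standing on end; z along its axis. At the start it stands on the roll of tape, under the spring.
- tape_centre (a point): Centre (half-way up) of a loose roll of black tape lying flat, 60 to 62 mm diameter, 19 mm high, its middle closed (solid); z along its axis. At the start it lies across the clamp block, which is narrower than the roll, under the sleeve.
- block_centre (a point): Centre (half-way up) of a loose orange clamp block lying flat: 46 mm wide along its x, 124 mm long along its y, 26 mm high, sloped at one end. At the start it is the bottom of the pile and lies about lengthwise on the lid of the fittings box, which is fixed and flat-topped, 116 mm (block's x, turned by up to 0.25 rad) by 160 mm, its top 37 mm above the bench. Either end of the block may point either way in its tray.
- spring_dish_floor (a point): Middle of the floor of the smallest round wooden dish (fixed to the bench): 48 mm inside and 58 mm outside diameter, cork-coloured floor 3 mm above the bench, rim 7 mm above the bench. z up. Place for the spring.
- sleeve_dish_floor (a point): Middle of the floor of the middle-sized round wooden dish (fixed): 62 mm inside and 72 mm outside diameter, floor 3 mm and rim 7 mm above the bench. z up. Place for the sleeve.
- tape_dish_floor (a point): Middle of the floor of the largest round wooden dish (fixed): 80 mm inside and 90 mm outside diameter, floor 3 mm and rim 7 mm above the bench. z up. Place for the roll of tape.
- block_tray_floor (a point): Middle of the floor of the oblong wooden tray (fixed): inside 62 mm along its x by 140 mm along its y, outside 72 by 150 mm, floor 5 mm and rim 9 mm above the bench. z up. Place for the clamp block, its length along the tray's.
- mug_1_centre (a point): Middle of a spotted mug, 92 mm across (127 mm with its handle), 93 mm high, standing loose on the bench to the right at the back: leave it alone.
- oil_bottle_centre (a point): Middle of a white and red oil bottle, 58 mm diameter, 157 mm tall, standing loose on the bench to the left at the back: leave it alone.
Mind the look-alikes: they are no part of the job. Leave any blue look-alike of the part that bears spring_centre alone.

How it is judged:
On the way, in this order (a step that is already met when the one before it is completed fails the run):
1. the coil spring stands in the small dish (horizontal distance between spring_centre and spring_dish_floor below 0.012 m and z of spring_centre in the frame of spring_dish_floor between 0.019 and 0.0255 m and angle between spring_centre's own z axis and vertical below 0.1 rad), for 0.2 s.
2. then the metal sleeve stands in the middle-sized dish (horizontal distance between sleeve_centre and sleeve_dish_floor below 0.012 m and z of sleeve_centre in the frame of sleeve_dish_floor between 0.011 and 0.0175 m and angle between sleeve_centre's own z axis and vertical below 0.1 rad), for 0.2 s.
3. then the roll of tape lies flat in the large dish (horizontal distance between tape_centre and tape_dish_floor below 0.012 m and z of tape_centre in the frame of tape_dish_floor between 0.0055 and 0.012 m and angle between tape_centre's own z axis and vertical below 0.1 rad), for 0.2 s.
4. then the clamp block lies flat in the oblong tray (horizontal distance between block_centre and block_tray_floor below 0.012 m and z of block_centre in the frame of block_tray_floor between 0.009 and 0.0155 m and angle between block_centre's own z axis and vertical below 0.1 rad and angle between the y axis of block_centre and the y axis of block_tray_floor, either way round below 0.2 rad), for 0.2 s.
At the end, for the whole second after the job is handed in: Spring in the small dish, sleeve in the middle-sized dish, tape in the large dish, clamp block in the oblong tray: each within 12 mm of the middle, resting on the floor (3 mm), tilted under 0.1 rad, the block within 0.2 rad of the tray's length, all released and at rest (all of step 1 and all of step 2 and all of step 3 and all of step 4 and linear speed of each of spring, sleeve, tape_roll, clamp_block below 0.01 m/s and angular speed of each of spring, sleeve, tape_roll, clamp_block below 0.1 rad/s); the robot touches nothing.
It fails at once if the mug was shifted by more than 20 mm or knocked over (distance of mug_1_centre from where it was at the start of the episode above 0.02 m).
It fails at once if the oil bottle was shifted by more than 20 mm or knocked over (distance of oil_bottle_centre from where it was at the start of the episode above 0.02 m).
It also fails if it takes over 134 s, if anything falls off the work surface, if the arm or the gripper's body presses on something with over 40 N, if the wrist force passes 120 N, or if a joint passes its speed limit or range.

## Working session

There is one attempt and no reset: what is moved stays moved. The work goes in short steps, each a Python script; the robot and the scene stay as the last script left them, time stands still between calls to the robot, and variables do not carry over. Pictures are saved under pics/ and viewed, at most 14 in all, crops included, and the job is handed in when it is done.

```bash
mkdir -p pics; python3 - <<'E'
from workcell import arm
import cv2,pickle
d={}
for n in ["scene","side","wrist"]:
    s=arm.state();c=arm.capture(n);c["p"]=s["ee_pos"];c["Rt"]=s["tcp_rot"];d[n]=c
    cv2.imwrite(f"pics/{n}0.png",c["img"][:,:,::-1])
    print(n,{k:v for k,v in c.items() if k!="img"})
pickle.dump(d,open("d0.pkl","wb"));print(s)
E
```

```text
scene {'intrinsics': array([[393.22167069,   0.        , 278.30753254],
       [  0.        , 393.22167069, 209.25072011],
       [  0.        ,   0.        ,   1.        ]]), 'k1': 0.03839466177171706, 'R': array([[-0.51196866, -0.85878117,  0.01957006],
       [-0.50671627,  0.28352947, -0.8141558 ],
       [ 0.69363298, -0.42673872, -0.58031659]]), 't': array([0.26274332, 0.39805979, 0.54955526]), 'p': array([0.14935586, 0.50286609, 0.23871379]), 'Rt': array([[-9.58573344e-01,  2.84845274e-01, -5.59885581e-04],
       [ 2.84845758e-01,  9.58572613e-01, -1.20007862e-03],
       [ 1.94854262e-04, -1.30984441e-03, -9.99999123e-01]])}
side {'intrinsics': array([[385.07746275,   0.        , 281.52248539],
       [  0.        , 385.07746275, 208.4213264 ],
       [  0.        ,   0.        ,   1.        ]]), 'k1': 0.029486382547538496, 'R': array([[-0.98552177, -0.1681843 ,  0.021468  ],
       [-0.131328  ,  0.67713047, -0.72404922],
       [ 0.10723708, -0.71638562, -0.68941413]]), 't': array([0.55164279, 0.17906286, 0.82487148]), 'p': array([0.14933442, 0.50288365, 0.23875722]), 'Rt'
[... 1080 characters left out ...]
 -6.36542192e-06,  1.43150715e+00]), 'joint_vel': array([ 0.00028943, -0.00133962,  0.00229727,  0.00125315, -0.0004976 ,
       -0.00189846]), 'joint_efforts': array([ 1.48234481e-03, -5.37979531e+01,  3.31917107e+01,  9.41726292e-03,
       -1.19232900e-04,  2.45448479e-05]), 'ee_pos': array([0.14935311, 0.50291742, 0.23880242]), 'tcp_rot': array([[-9.58588560e-01,  2.84794215e-01, -4.77757222e-04],
       [ 2.84794573e-01,  9.58587984e-01, -1.06235648e-03],
       [ 1.55419351e-04, -1.15442544e-03, -9.99999322e-01]]), 'force': array([-0.24619665,  0.09834259,  0.2098265 ]), 'moment': array([-0.00419514,  0.01927356,  0.01693556]), 'gripper_force': 0.0, 'gripper_width': 0.9987231981532287}
```

View pics/scene0.png

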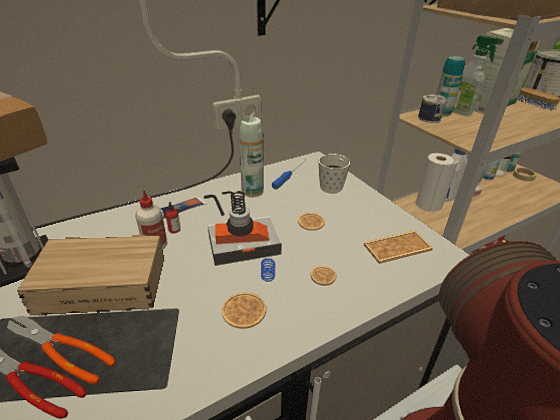

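View pics/side0.png

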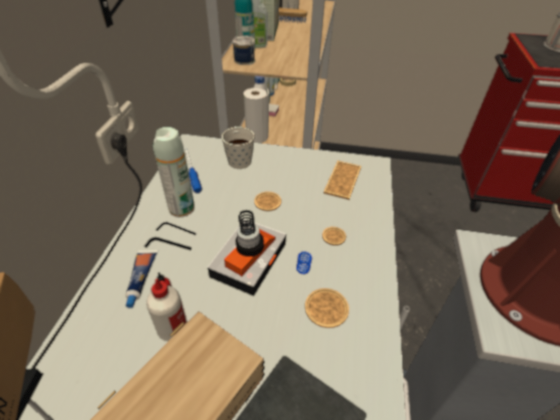

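The scene view shows the pile at about (240,230). The holders are the large dish (244,310), small dish (323,275), middle dish (311,221) and tray (397,247). The blue look-alike is at (268,270). In the side view the pile is at (248,240), and the dishes are at (326,307), (334,236), (267,200), with the tray at (343,180).

```bash
cat > h.py <<'E'
from workcell import arm
import cv2, numpy as np, pickle, os
def grab(n, f=None):
    s=arm.state(); c=arm.capture(n); c["p"]=s["ee_pos"]; c["Rt"]=s["tcp_rot"]
    if f: cv2.imwrite("pics/"+f+".png", c["img"][:,:,::-1])
    return c
def cam(c):
    if "R" in c: return c["R"].T, -c["R"].T@c["t"]
    H=c["hand_eye"]; return c["Rt"]@H[:3,:3], c["p"]+c["Rt"]@H[:3,3]
def rays(c, px):
    K=c["intrinsics"]; d=(np.atleast_2d(px).astype(float)-K[:2,2])/K[0,0]
    u=d.copy()
    for _ in range(8): u=d/(1+c["k1"]*(u**2).sum(1,keepdims=True))
    Rc,o=cam(c); return o, np.c_[u,np.ones(len(u))]@Rc.T
def plane(c, px, z):
    o,v=rays(c,px); return o+v*((z-o[2])/v[:,2])[:,None]
def pix(c, X):
    Rc,o=cam(c); p=(np.atleast_2d(X)-o)@Rc; u=p[:,:2]/p[:,2:]
    u=u*(1+c["k1"]*(u**2).sum(1,keepdims=True)); return u*c["intrinsics"][0,0]+c["intrinsics"][:2,2]
def blobs(c, lo, hi, minA=60, inv=False):
    m=cv2.inRange(cv2.cvtColor(c["img"],cv2.COLOR_RGB2HSV),lo,hi)
    m=cv2.morphologyEx(m,cv2.MORPH_CLOSE,np.ones((3,3)))
    cs,_=cv2.findContours(m,cv2.RETR_EXTERNAL,cv2.CHAIN_APPROX_NONE)
    return [k[:,0] for k in cs if cv2.contourArea(k)>minA]
def rect(P):  # min-area rect on plane in mm: centre(m), sizes(mm), angle of the long axis
    (cx,cy),(w,h),_=r=cv2.minAreaRect((P[:,:2]*1000).astype(np.float32)); b=cv2.boxPoints(r)
    e=[b[1]-b[0],b[2]-b[1]]; e=max(e,key=np.linalg.norm)
    return np.array([cx,cy])/1000,sorted([w,h]),np.arctan2(e[1],e[0])
def down(a):  # tool down, closing line (y) at world angle a
    y=np.array([np.cos(a),np.sin(a),0]); z=np.array([0,0,-1.]); return np.c_[np.cross(y,z),y,z]
E
python3 - <<'E'
from h import *
d=pickle.load(open("d0.pkl","rb"))
seeds={"scene":dict(L=(244,310),S=(323,275),M=(311,221),T=(397,247),pile=(240,225)),"side":dict(L=(326,307),S=(334,236),M=(267,200),T=(343,180),pile=(248,240))}
for n in seeds:
    c=d[n]
    for k in blobs(c,(5,70,60),(28,255,255)):
        for s,p in seeds[n].items():
            if cv2.pointPolygonTest(k[:,None],p,False)>=0:
                print(n,s,rect(plane(c,k,.007)))
    for k in blobs(c,(3,200,120),(13,255,255)):
        m=k.mean(0)
        if np.hypot(*(m-seeds[n]["pile"]))<40: print("block",rect(plane(c,k,.063)),m)
for s,z in (((233,195),.158),):
    print("spring top",plane(d["scene"],[(233,195)],.158),plane(d["side"],[(245,216)],.158))
print("bottle",plane(d["scene"],[(153,240)],0),"mug",plane(d["scene"],[(333,188)],0),"blue",plane(d["scene"],[(267,279)],0),plane(d["side"],[(304,262)],.01),'can',plane(d["scene"],[(254,193)],0))
S=lambda n,x,y,w,h,k:cv2.resize(d[n]["img"][y:y+h,x:x+w],None,fx=k,fy=k)[:,:,::-1]
cv2.imwrite("pics/crop0.png",np.hstack([S("scene",190,180,100,120,4),S("side",190,190,100,120,4)]))
E
```

```text
scene L (array([0.4436647 , 0.12407569]), [87.55026245117188, 92.37871551513672], np.float32(-0.5095999))
scene S (array([ 0.44123251, -0.07393585]), [54.244911193847656, 60.41648483276367], np.float32(-0.6059206))
scene T (array([ 0.4326871 , -0.29367151]), [80.27120971679688, 156.82505798339844], np.float32(1.3838397))
scene M (array([ 0.61958594, -0.16478911]), [69.66275024414062, 75.94393157958984], np.float32(-0.5784379))
block (array([0.62859174, 0.08108661]), [34.173011779785156, 59.390193939208984], np.float32(-0.40913266)) [221.29310345 231.62068966]
block (array([0.59400189, 0.00372838]), [38.685604095458984, 54.08030319213867], np.float32(-0.60604084)) [259.28 229.44]
side L (array([0.4465293 , 0.12281788]), [88.57280731201172, 89.6657943725586], np.float32(-1.38742))
side S (array([ 0.44680145, -0.07547035]), [55.138301849365234, 62.11244201660156], np.float32(-1.5212561))
side M (array([ 0.62564441, -0.16715778]), [70.89241790771484, 73.63796997070312], np.float32(-1.3769709))
side T (array([ 0.43686646, -0.29639709]), [74.84080505371094, 160.439208984375], np.float32(1.3827052))
block (array([0.63787915, 0.08480285]), [48.58218002319336, 49.13822555541992], np.float32(-0.34388688)) [238.10606061 261.25757576]
block (array([0.59824353, 0.00975377]), [26.363224029541016, 33.35844421386719], np.float32(-0.5956936)) [266.02941176 237.02941176]
spring top [[0.62390575 0.05394404 0.158     ]] [[0.62706846 0.04788332 0.158     ]]
bottle [[0.75650865 0.21764023 0.        ]] mug [[ 0.73179379 -0.32374147  0.        ]] blue [[0.49916115 0.03778952 0.        ]] [[0.50571922 0.02042942 0.01      ]] can [[ 0.82377889 -0.10136865  0.        ]]
```

View pics/crop0.png

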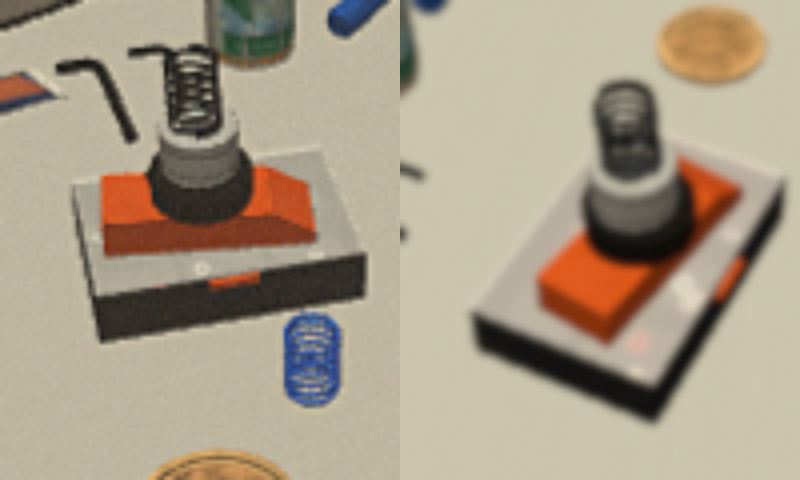

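The crops show the spring's top ellipse at scene px (238,194) and side px (246,214), with sleeve, tape and block stacked below it. Next is one high wrist view over everything.

```bash
python3 - <<'E'
from h import *
d=pickle.load(open("d0.pkl","rb"))
o1,v1=rays(d["scene"],[(238,194)]);o2,v2=rays(d["side"],[(246,214)])
print("spring",plane(d["scene"],[(238,194)],.158),plane(d["side"],[(246,214)],.158))
arm.movel([.15,.503,.36],rate=.3)
arm.movep([.45,-.08,.36],down(np.pi/2))
arm.dwell(.3)
c=grab("wrist","w1");pickle.dump(c,open("w1.pkl","wb"));print(c["p"],arm.state()["clock"])
for k in blobs(c,(5,70,60),(28,255,255),150): print("wood",k.mean(0).round(),rect(plane(c,k,.007)))
for k in blobs(c,(100,120,50),(130,255,255),60): print("blue",k.mean(0).round(),rect(plane(c,k,.02)))
E
```

```text
spring [[0.62218406 0.0425779  0.158     ]] [[0.62646307 0.04211072 0.158     ]]
[ 0.45007603 -0.07971693  0.3600017 ] 3.3833
wood [373. 387.] (array([0.8595448 , 0.07854494]), [31.566625595092773, 42.51081085205078], np.float32(-1.3560371))
wood [343. 271.] (array([0.63168561, 0.0124059 ]), [61.101627349853516, 62.31758499145508], np.float32(-0.41263306))
wood [226. 268.] (array([ 0.62425574, -0.16685387]), [70.28785705566406, 71.24747467041016], np.float32(0.0053473227))
wood [536. 294.] (array([0.69734119, 0.31727777]), [117.96601867675781, 233.04664611816406], np.float32(0.2747819))
wood [ 23. 237.] (array([ 0.59727551, -0.48406665]), [75.71603393554688, 235.72372436523438], np.float32(-0.26917455))
wood [ 18. 163.] (array([ 0.46346671, -0.45831635]), [32.282657623291016, 67.29082489013672], np.float32(-1.5382154))
wood [286. 150.] (array([ 0.4459848 , -0.07556351]), [55.84837341308594, 55.853675842285156], np.float32(0.00026472314))
wood [430. 151.] (array([0.44695038, 0.12155905]), [87.06121063232422, 89.07354736328125], np.float32(-1.5658847))
wood [127. 143.] (array([ 0.43690924, -0.29490179]), [72.857421875, 151.3094940185547], np.float32(1.3847557))
blue [211. 381.] (array([ 0.83352112, -0.2042384 ]), [25.080915451049805, 94.79827880859375], np.float32(-1.0806346))
blue [366. 196.] (array([0.50813586, 0.03498296]), [31.036195755004883, 44.742244720458984], np.float32(0.8137428))
```

View pics/w1.png

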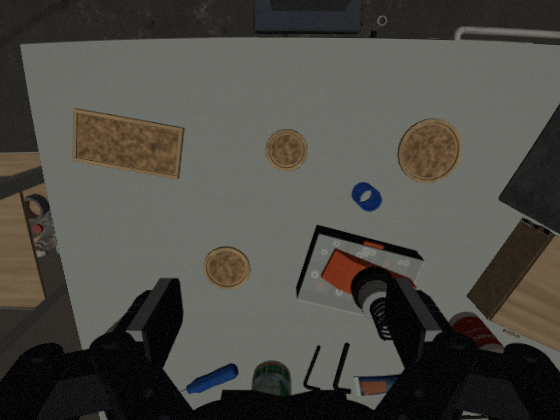

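The wrist view confirms all four holders, agreeing with the side view within 1.5 mm. The pile's top is partly hidden behind the right finger at about (375,320). I'll do a quick touch test on bare bench to learn the fingertip reach at two openings, then move the spring.

```bash
cat >> h.py <<'E'
S=np.array([.4463,-.0755]);M=np.array([.625,-.167]);L=np.array([.4467,.1222]);T=np.array([.4369,-.2955]);TA=1.384
def go(xy,z,a=None,rate=.25): arm.movel([xy[0],xy[1],z],None if a is None else down(a),rate=rate)
def over(xy,z,a): arm.movep([xy[0],xy[1],z],down(a))
def best(a):  # equivalent closing angle with least wrist-roll
    return a
def rep(t):
    s=arm.state(); print(t,"t%.1f"%s["clock"],s["ee_pos"].round(4),"w%.3f"%s["gripper_width"],"gf%.1f"%s["gripper_force"],s["force"].round(1))
E
python3 - <<'E'
from h import *
a=np.pi/2
over((.40,.02),.05,np.pi); print(arm.state()["q"].round(2))
for w in (.73,.54,.38):
    arm.set_gripper(w); f0=arm.state()["force"][2]; z=.024
    go((.40,.02),z)
    while z>.002:
        z-=.0015; go((.40,.02),z,rate=.03)
        if abs(arm.state()["force"][2]-f0)>3: break
    rep("touch %.2f"%w); go((.40,.02),.05)
E
```

```text
[-0.13  0.29 -0.74  0.54 -0.   -1.7 ]
touch 0.73 t9.0 [0.4001 0.02   0.0023] w0.728 gf11.2 [-5.   0.4 22.6]
touch 0.54 t13.1 [0.4001 0.02   0.0056] w0.542 gf14.2 [-5.8  1.1 27.7]
touch 0.38 t17.0 [0.4001 0.02   0.0072] w0.379 gf16.9 [-7.   1.2 34.6]
```

```bash
python3 - <<'E'
from h import *
a=np.pi/2; P=(.6262,.0417)
arm.set_gripper(.75)
go((.40,.02),.25); over(P,.22,a); go(P,.129,rate=.15); rep("at spring")
arm.set_gripper(0); rep("grip")
go(P,.25,rate=.2); over(S,.12,a); go(S,.022,rate=.12); rep("down")
c=grab("side"); pickle.dump(c,open("s2.pkl","wb"))
f=lambda n,x,y,w,h,k,c:cv2.resize(c["img"][y:y+h,x:x+w],None,fx=k,fy=k)[:,:,::-1]
cv2.imwrite("pics/s2.png",f(0,200,150,180,150,4,c))
E
```

```text
at spring t20.9 [0.6267 0.0417 0.13  ] w0.751 gf0.0 [-0.8  0.   0.5]
grip t21.3 [0.6268 0.0416 0.1301] w0.357 gf58.9 [-1.3 -0.4  7.1]
down t24.0 [ 0.4469 -0.0755  0.0221] w0.350 gf59.3 [ 0.9 -0.2 -0.5]
```

View pics/s2.png

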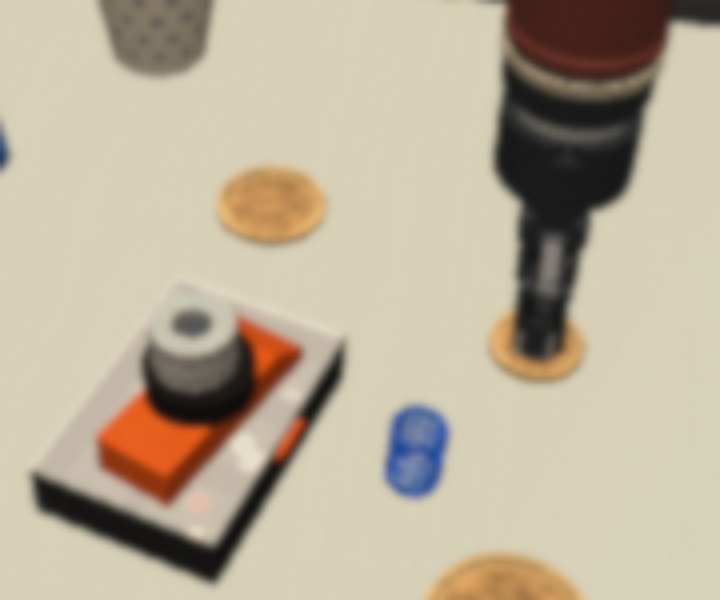

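The spring has left the pile and is held over the small dish. The sleeve's top ring is at side px (248,230). I'll lower the spring, release it, and take a wrist picture of both the pile and the spring.

```bash
python3 - <<'E'
from h import *
c=pickle.load(open("s2.pkl","rb")); print("sleeve side",plane(c,[(248,230.5)],.112))
go(S,.0208,rate=.03); rep("low"); arm.set_gripper(.7); go(S,.12,rate=.2); go((.42,.04),.36,rate=.4)
arm.set_gripper(1); arm.dwell(.2); rep("up")
c=grab("wrist"); pickle.dump(c,open("w3.pkl","wb"))
print("spring top expected px",pix(c,[*S,.049]),"sleeve px",pix(c,[.626,.042,.112]))
for k in blobs(c,(3,170,80),(14,255,255),60): print("orange",k.mean(0).round(),rect(plane(c,k,.063)))
im=c["img"][100:360,200:500,::-1]
cv2.imwrite("pics/w3.png",cv2.resize(im,(690,598)))
E
```

```text
sleeve side [[0.62412404 0.04272608 0.112     ]]
low t24.3 [ 0.447  -0.0755  0.0217] w0.353 gf61.3 [-2.8  1.2 16.7]
up t26.8 [0.42   0.0399 0.3599] w1.000 gf0.0 [-0.3  0.6 -0.1]
spring top expected px [[193.17822479 178.9384707 ]] sleeve px [[285.09763814 328.26895245]]
orange [314. 314.] (array([0.63953119, 0.07926393]), [35.22965621948242, 46.091365814208984], np.float32(-0.3813873))
orange [256. 291.] (array([0.60185895, 0.00128101]), [45.289146423339844, 49.181243896484375], np.float32(-0.50537694))
orange [535. 213.] (array([0.48947635, 0.37439349]), [17.960113525390625, 124.63398742675781], np.float32(0.6693453))
orange [553. 188.] (array([0.45300629, 0.39060428]), [14.645511627197266, 80.81069946289062], np.float32(0.58604103))
```

View pics/w3.png

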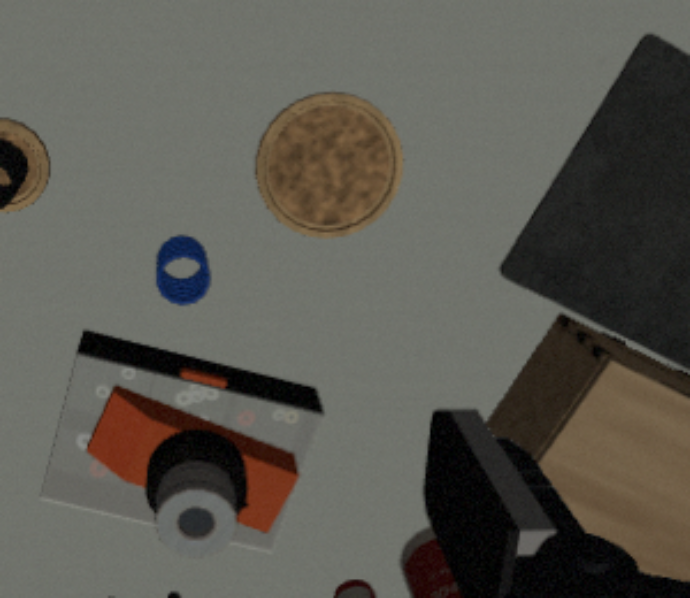

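The spring stands in the small dish at left. The sleeve's top ring is at full-frame px (285,327), which puts its centre at (.6257,.042), agreeing with the side view.

```bash
python3 - <<'E'
from h import *
a=np.pi/2; P=(.6252,.0423)
over(P,.17,a); go(P,.097,rate=.12); rep("at sleeve")
arm.set_gripper(0); rep("grip"); z0=arm.state()["ee_pos"][2]
go(P,.17,rate=.15); over(M,.12,a); zt=z0-.079
go(M,zt+.002,rate=.12); go(M,zt-.0005,rate=.03); rep("low"); arm.set_gripper(.75); rep("open"); go(M,.12,rate=.2)
go((.42,.02),.36,a,rate=.4); arm.dwell(.2); rep("up")
c=grab("wrist"); pickle.dump(c,open("w4.pkl","wb")); d=grab("side"); pickle.dump(d,open("s4.pkl","wb"))
print("sleeve top expected px",pix(d,[*M,.033]),"tape px",pix(c,[.626,.042,.082]))
A=cv2.resize(c["img"][200:340,200:340,::-1],(560,560)); 
B=cv2.resize(d["img"][180:260,235:355,::-1],(240,160)); B=np.vstack([B,np.zeros((400,240,3),np.uint8)])
cv2.imwrite("pics/w4.png",np.hstack([A,B]))
E
```

```text
at sleeve t28.7 [0.6258 0.0423 0.0981] w1.000 gf0.0 [ 0.7 -0.5 -0.3]
grip t29.1 [0.6258 0.0423 0.0979] w0.484 gf61.5 [-0.2  1.   5.6]
low t31.9 [ 0.626  -0.1672  0.0196] w0.486 gf61.5 [-0.7  0.4  5.9]
open t32.2 [ 0.625  -0.167   0.0183] w0.752 gf0.0 [ 0.5  0.5 -0.2]
up t34.1 [0.4202 0.0194 0.3586] w0.747 gf0.0 [ 0.6 -0.8  0.6]
sleeve top expected px [[267.69082795 192.84539422]] tape px [[300.31855664 315.59014764]]
```

View pics/w4.png

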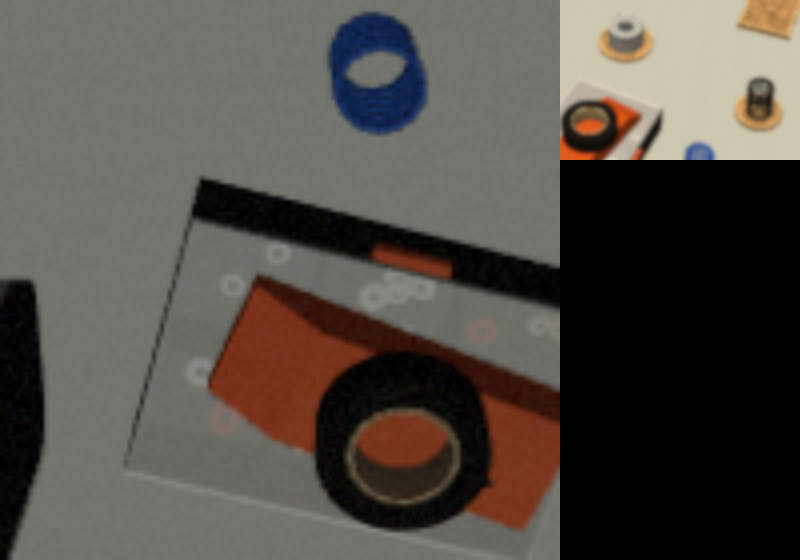

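The tape's top-ring centre is at crop (404,455), i.e. full-frame px (301,313.7). The block's near bottom edge runs from crop (258,278) to (560,395), with its sloped end corners at (258,278) and (210,383). The sleeve stands in the middle dish. Now I'll compute and grasp the tape across the block's width.

```bash
python3 - <<'E'
from h import *
c=pickle.load(open("w4.pkl","rb")); F=lambda *p:np.array(p)/4+200
print("tape",plane(c,F((404,455)),.082))
e=plane(c,F((258,278),(560,395)),.037); g=plane(c,F((300,450),(525,530)),.063); l=plane(c,F((258,278),(210,383)),.037)
ang=lambda p:np.arctan2(p[1,1]-p[0,1],p[1,0]-p[0,0])
print(e,g,l,ang(e),ang(g),ang(l)+np.pi/2,np.linalg.norm(l[1]-l[0]))
for n in "s4",:
    d=pickle.load(open("s4.pkl","rb"))
    for k in blobs(d,(3,190,100),(13,255,255)): print(k.mean(0),rect(plane(d,k,.063)))
for a in (-.4,-.5,-.6,np.pi-.5):
    print(a,arm.ik([.626,.042,.1],down(a)))
E
```

```text
tape [[0.62308479 0.04287185 0.082     ]]
[[ 0.57998129 -0.00758043  0.037     ]
 [ 0.62834523  0.10239426  0.037     ]] [[0.63396024 0.00741115 0.063     ]
 [0.668152   0.08805256 0.063     ]] [[ 0.57998129 -0.00758043  0.037     ]
 [ 0.62291444 -0.02595171  0.037     ]] 1.1564793657336085 1.1697751207856868 1.1664683110325977 0.04669859161559485
[240.13888889 260.875     ] (array([0.63490277, 0.0812401 ]), [50.873878479003906, 55.79484558105469], np.float32(1.1597033))
[264.66666667 237.08888889] (array([0.59389673, 0.00893855]), [27.107864379882812, 52.545677185058594], np.float32(-0.96779215))
[523.70833333  51.52777778] (array([-0.24904172, -1.21215454]), [18.78666877746582, 363.6422424316406], np.float32(1.5695158))
-0.4 [-0.04946325  0.58419307 -0.07187784  0.91472542  0.          1.92133308]
-0.5 [-0.04946325  0.58419307 -0.07187784  0.91472542  0.          2.02133308]
-0.6 [-0.04946325  0.58419307 -0.07187784  0.91472542  0.          2.12133308]
2.641592653589793 [-0.04946325  0.58419307 -0.07187784  0.91472542  0.         -1.12025957]
```

```bash
python3 - <<'E'
from h import *
a=2.736; P=(.6232,.0425)
arm.set_gripper(1.0)
over(P,.16,a); go(P,.0708,rate=.12); rep("at tape")
arm.set_gripper(0); rep("grip"); z0=arm.state()["ee_pos"][2]
go(P,.16,rate=.12); rep("lift"); over(L,.12,a); zt=z0-.060
go(L,zt+.002,rate=.12); go(L,zt-.0005,rate=.03); rep("low"); arm.set_gripper(1); rep("open"); go(L,.12,rate=.2)
go((.42,.0),.36,np.pi/2,rate=.4); arm.dwell(.2); rep("up")
c=grab("wrist"); pickle.dump(c,open("w5.pkl","wb")); d=grab("side")
print("tape exp px",pix(c,[*L,.022]),"block corners px",pix(c,[.6259,.0402,.063]))
A=cv2.resize(c["img"][90:350,220:480,::-1],(600,600)); cv2.imwrite("pics/w5.png",A)
E
```

```text
at tape t36.6 [0.6238 0.0425 0.0718] w1.003 gf0.0 [-0.5  0.3  0.7]
grip t37.0 [0.6238 0.0425 0.0722] w0.677 gf63.8 [-1.  -0.5  8.3]
lift t37.9 [0.6227 0.0425 0.1592] w0.675 gf63.9 [-0.7  0.2 -0.4]
low t40.0 [0.4474 0.1223 0.0122] w0.675 gf64.1 [ 1.  -0.3  1.8]
open t40.4 [0.4466 0.1222 0.0117] w1.000 gf0.0 [-0.1 -0.2 -1. ]
up t42.6 [4.198e-01 3.000e-04 3.594e-01] w1.000 gf0.0 [-0.1 -0.5  0. ]
tape exp px [[373.53462372 175.20081509]] block corners px [[311.70453166 307.12709757]]
```

View pics/w5.png

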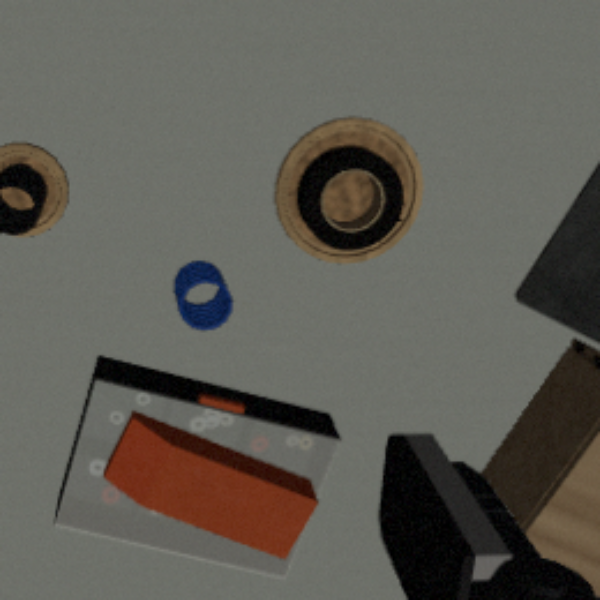

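The tape lies in the large dish, centre at about px (372,176). The block's right-end top corners are at crop (317,500) and (285,558). Its left-end bottom corners are at (132,412) and (105,475).

```bash
python3 - <<'E'
from h import *
c=pickle.load(open("w5.pkl","rb")); F=lambda *p:np.array(p)*260/600+np.array([220,90])
r=plane(c,F((317,501),(285,558)),.063); l=plane(c,F((132,412),(105,475)),.037)
R,Lf=r.mean(0)[:2],l.mean(0)[:2]; P=(R+Lf)/2; v=R-Lf; ax=np.arctan2(v[1],v[0])
print(P,np.linalg.norm(v),ax,np.linalg.norm(r[0]-r[1]))
assert np.hypot(*(P-[.6259,.0402]))<.006 and abs(ax-1.165)<.07
P=(P+[.6259,.0402])/2-[.0006,0]; ax=1.165; a=ax+np.pi/2; b=TA+np.pi/2
over(P,.14,a); go(P,.0505,rate=.12); rep("at block")
arm.set_gripper(0); rep("grip"); z0=arm.state()["ee_pos"][2]
go(P,.14,rate=.12); rep("lift"); over(T,.12,b); zt=z0-.032
go(T,zt+.002,rate=.12); go(T,zt-.0005,rate=.03); rep("low"); arm.set_gripper(.8); rep("open"); go(T,.12,rate=.2)
go((.42,-.08),.36,np.pi/2,rate=.4); arm.set_gripper(1); arm.dwell(.3); rep("up")
c=grab("wrist"); d=grab("side")
for n,k in ("w",c),("side",d):
    for s,X in dict(S=[*S,.049],M=[*M,.033],L=[*L,.022],T=[*T,.031]).items(): print(n,s,pix(k,X).round(1))
A=cv2.resize(c["img"][100:400,60:460,::-1],(800,600)); cv2.imwrite("pics/w6.png",A)
for k in blobs(c,(3,170,80),(14,255,255),150): print("orange",k.mean(0).round(),rect(plane(c,k,.031)))
E
```

```text
[0.62419699 0.03946157] 0.12169700033965987 1.1868137437864439 0.04493565493844831
at block t44.7 [0.6251 0.0398 0.0514] w1.002 gf0.0 [-0.6  0.1  0.7]
grip t45.2 [0.6249 0.0398 0.0513] w0.527 gf62.7 [-0.8  0.3  6.1]
lift t46.1 [0.6239 0.0399 0.1391] w0.521 gf61.8 [-0.8 -0.6 -2.3]
low t48.7 [ 0.4372 -0.2958  0.0192] w0.523 gf61.9 [ 1.2 -0.6 -0.1]
open t49.1 [ 0.4369 -0.2955  0.0189] w0.800 gf0.0 [ 0.1 -0.5 -0.6]
up t52.0 [ 0.42 -0.08  0.36] w1.003 gf0.0 [ 0.3 -0.4  0.9]
w S [[287.  178.7]]
w M [[224.7 294.3]]
w L [[431.9 174.8]]
w T [[121.7 169.2]]
side S [[335.7 223. ]]
side M [[267.7 192.8]]
side L [[327.3 302.2]]
side T [[343.7 171.8]]
orange [124. 170.] (array([ 0.43896378, -0.29314877]), [48.3336296081543, 116.42842102050781], np.float32(1.3478026))
```

View pics/w6.png

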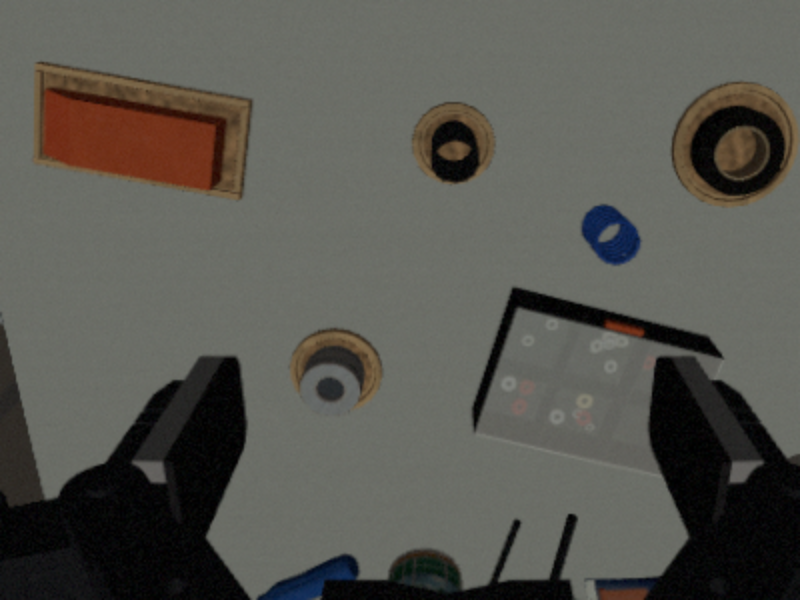

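All four parts look placed. I'll check the block more closely: its near bottom edge runs from crop (45,88) to (226,118).

```bash
python3 - <<'E'
from h import *
c=grab("wrist"); F=lambda *p:np.array(p)/2+np.array([60,100])
e=plane(c,F((45,88),(226,118)),.005)[:,:2]; v=e[1]-e[0]; n=np.array([v[1],-v[0]])/np.linalg.norm(v)
m=e.mean(0)
print(e,np.linalg.norm(v)*1e3,np.arctan2(v[1],v[0]),"centre",m+n*.023)
d=grab("side"); 
cv2.imwrite("pics/s7.png",np.hstack([cv2.resize(d["img"][150:215,310:375,::-1],(400,400),interpolation=cv2.INTER_CUBIC),cv2.resize(c["img"][125:200,70:195,::-1],(400,400),interpolation=cv2.INTER_CUBIC)]))
E
```

```text
[[ 0.40626246 -0.3588773 ]
 [ 0.42839497 -0.23290506]] 127.90172855174015 1.3968777231213965 centre [ 0.43998174 -0.29987117]
```

View pics/s7.png

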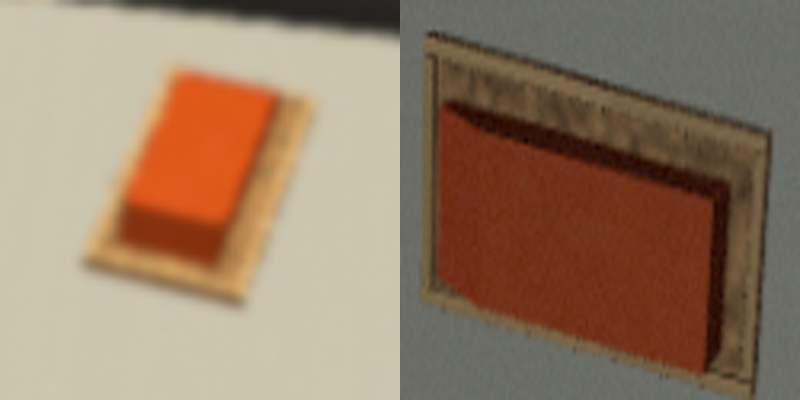

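The block lies flat inside the tray walls, about 5 mm off the middle against a 12 mm limit. I'll hand it in.

```bash
python3 -c "
from h import *
print(arm.finish_job())"
```

```text
the job is handed in; nothing more can be done
None
```

The job is handed in with the spring, sleeve, tape and clamp block each in its own holder (last pictures show all four standing or lying inside the rims); no verdict was returned.

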